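# Snap the lid onto the paint pot and hold it down

### The arm

A 7-joint arm with a two-finger parallel gripper is mounted at the origin on the work surface. World frame = base frame: x ahead of the robot, y to its left, z up, the work surface at z = 0. Lengths are in m, angles in rad, forces in N, time in s.
With the tool pointing down it reaches from about 0.425 to 0.875 m from the base axis. Payload 4.7 kg.
Tool frame: the origin (TCP) lies at the very end of the fingers, on their centre line; the grasp point (between the pads) lies 19 mm behind it; x points along the fingers, y is the direction in which the jaws open and shut, and the axes are right-handed (so a half turn about x gives the same grasp; the last joint's range is limited). The gripper opens to 87 mm and grips with 3 to 60 N. Pads are 19 mm wide; open, the fingers measure 117 mm over their backs; the gripper's body (75 mm by 190 mm) begins 51 mm behind the grasp point.
Start: joints at [1.122, 0.321, -0.07, 1.45, 0.023, 1.371, -0.057], TCP at [0.29, -0.582, 0.223] pointing down, gripper open.
Joint ranges: [-2.86, 2.86], [-0.3, 2.09], [-1.38, 1.24], [0.06, 2.45], [-1.56, 4.7], [0.09, 2.05], [-2.69, 2.69]. Speed limits (rad/s): [2.57, 2.57, 3.14, 3.14, 3.14, 3.14, 3.14].

### API

Orientations are given as a rotation vector (axis times angle).
In Python, from bench import ctrl gives the robot as it stands.
- The arm moves only by the tool step_arm, never from a script. Its argument "increments" is one flat list of numbers, 6 for each row, row after row: the shift along the tool's x, y, z in cm, then the turn, a rotation vector about the tool's x, y, z in rad. In form: [tx, ty, tz, ax, ay, az, tx, ty, tz, ax, ay, az, ...]. A call has 1 to 12 rows; each row shifts and turns the commanded pose from where the row before left it, along the tool's axes as they then stand; what a row does not reach is not made up. A row lasts 1/8 s, in which the tool goes at most 62.5 mm and 10.7 degrees, less where a joint would pass 70% of its speed; a pose out of reach is approached as far as the arm can. A call with a gripper value outside its range is refused whole. "fingers" is the opening in per cent of the stroke, from 0 (shut) to 100 (fully open), set as the call begins (left out, the last holds). The fingers move at their own pace and stop on an object; "force" is the grip in N (left out, the last holds). Time passes only in rows, so rows that do not move let the fingers close. It gives the time, the measured TCP pose, the force and the opening at its end, in the units of the state.
- ctrl.get_state(): the state, without advancing time (a new reading comes with each control period).
- ctrl.get_image(name): name is "side" or "top"; returns the picture (420x560x3 uint8, red, green, blue); there is no depth.
- ctrl.camera_params(name): a dict with "vertical_fov" (degrees; the focal length in pixels is half the picture's height over the tangent of half this angle, whatever the lens; pixels are square), "cx", "cy" (the principal point, pixels), "k1" (the pictures are not rectified: a ray, as slopes to the right and down, at radius r is drawn at 1 + k1 r^2 times it, then the intrinsics apply), "R" (3x3) and "t" (3): a world point X has camera coordinates R X + t. Camera axes: x right, y down, z forward; pixel columns grow to the right and rows downward; lengths in m; the calibration is good to about 2 mm. A picture is of the moment at which its call begins. camera_params takes no time and is no camera call.
- ctrl.close_job(): hands the job in, once; it reports no verdict.
Trained networks look in the newest picture that a camera, given by its name, has taken for a name from the list of things; names that differ only in an ending like _2 or _b are one class to them, and where a whole thing is asked for, a point or a joint stands for the part that bears it (a point fixed in the world has none). Each returns a list of dicts, best first, with "score" (0 to 1); they miss things now and then, are a little off and sometimes report something else, mostly with a low value. They report only what shows in the picture. A call takes as long as a camera call. They do not tell look-alikes from the thing itself.
- ctrl.search_frame(camera, name): "xyz" ([x, y, z] in m, in the coordinates of the camera as it stood for that picture, good to about 4 mm: the middle of the surface that is visible of it).
- ctrl.silhouettes(camera, name): "pixels" (420x560 bool, what is visible of it).
- ctrl.spot_point(camera, name): "xyz" ([x, y, z] in m, in the coordinates of the camera as it stood for that picture, good to about 4 mm: a listed point, or the origin of a listed thing).
The state is a dict: "time": time; "joint_positions": joint angles; "qd": joint speeds; "joint_torque": joint torques, N m; "position": TCP position; "tool_rot": TCP orientation; "ft_force": force on the tool from outside, world axes, zero at the start; "torque": the same for the moment, N m; "grip_width": opening from 0.0 (shut) to 1.0 (fully open).
Only numpy, scipy, OpenCV 4.12 (cv2) and the standard library are available. Lean on these libraries where they do the work, as an engineer would, in place of code of your own. Each camera call takes 0.05 s, during which the arm holds its last target.

### The job

Pull the drawer of the low cabinet right out to its stop, take out the lid that fits the open paint pot (the larger of the two lids) and press it onto the pot's mouth until it snaps home. Then keep pressing: finish while still holding the lid firmly pushed down on the pot. Leave the drawer open and the smaller lid in it, and do not disturb the birds, the cup, the jar or the brush.

Things in the scene. Friction and masses are not known exactly. Their poses are not given: they have to be found in the camera images.
- drawer_handle (a point): middle of the level round steel bar handle (10 mm thick, 120 long) on the drawer front of a low fixed plywood cabinet (240 deep, 340 wide, 100 high). x points into the cabinet (the drawer pulls out along -x), y runs along the bar, z is up. The bar stands 45 mm in front of the drawer front (74 mm high, top 86 mm above the table), 68 mm above the table
- drawer (a joint): how far the drawer is out, in m: 0 shut, 0.15 at its stop. Starts 0 to 0.015; 1 to 3 N of drag; stays where it is left. Tray floor 20 mm above the table, inside about 194 x 296 mm, side walls up to 52 mm above the table. Both lids stand in it side by side, 140 mm apart, 60 to 100 mm behind the drawer front, hidden until it is pulled out
- lid_knob (a point): larger white plastic lid, round, fits the pot; stands plug down in the drawer, on the left or right. Point on its axis in the upper half of its upright knob (plain, round, 26 mm wide, 32 high): 20 mm above the flange's upper face, 12 mm below the knob's top, 47 mm above the plug's foot. z up along the axis
- lid: the same larger lid, about 60 g, 59 mm high; origin at the centre of the plug's foot, z up. From the foot up: plug 48 mm wide at the foot, widening to a 59 mm bead at 6 to 8 mm, neck 52 mm wide from 11.5 to 23 mm, flange 76 mm wide from 23 to 27 mm, knob from 27 to 59 mm
- small_lid_knob (a point): smaller white plastic lid beside it, same shape and height but flange 54 mm wide and knob 19 mm wide; too small for the pot. Point on the axis, 47 mm above its foot. z up
- pot_mouth (a point): centre of the mouth of the open white paint pot, level with its rim, 75 mm above the table; z up. Pot 71 mm wide outside, 63 inside, upright, fixed in a dark round wooden holder (104 mm wide, 8 high). Four small sprung nubs stick into the mouth 7 mm below the rim, 53 mm between opposite ones; on the rim a springy black seal ring, its top 3 mm above the rim
- pot: the same pot; origin at the centre of its underside. As the lid is lowered upright: its plug meets the nubs with the knob point about 39 mm above the rim; the push climbs to about 12 N near 35 mm; by 31 mm it has suddenly dropped below zero (the lid snaps and is drawn down); the flange meets the seal at 27 mm. The seal then pushes back with 2 N plus 4 N per mm for 2.5 mm; after that it is rigid
- bird0_centre (a point): unpainted white bird figurine, loose, 88 mm high, 54 wide; point half-way up. Leave alone
- bird1_centre (a point): another such bird. Leave alone
- bird2_centre (a point): another such bird. Leave alone
- cup_centre (a point): open grey cup, loose, 72 mm wide, 80 mm high; point half-way up. Leave alone
- jar_centre (a point): closed white jar with black cap, loose, 68 mm wide, 100 mm high; point half-way up. Leave alone
- brush_grip (a point): paint brush lying on the table, point on its handle. Leave alone
There are look-alikes about, which are no part of the job. What is shaped like the pot but green is not meant.

How it is judged:
On the way, in this order (a step that is already met when the one before it is completed fails the run):
1. the drawer is out at its stop (value of joint drawer above 0.144 m), for 0.1 s.
2. the larger lid is lifted out of the drawer (height (world z) of lid_knob above 0.115 m), for 0.1 s.
3. the lid has snapped home on the pot (z of lid_knob in the frame of pot_mouth between 0.02 and 0.028 m and horizontal distance between lid_knob and pot_mouth below 0.005 m and angle between lid_knob's own z axis and vertical below 0.07 rad), for 0.1 s.
At the end, for the whole second after the job is handed in: the larger lid is snapped into the pot's mouth (knob point under 26.8 mm above the rim, within 5 mm of its axis, tilt under 0.07 rad), the fingers touch it (over 4 N) and it is pushed onto the pot with over 5 N; the drawer is out over 120 mm, the smaller lid in it (z of lid_knob in the frame of pot_mouth between 0.02 and 0.0268 m and horizontal distance between lid_knob and pot_mouth below 0.005 m and angle between lid_knob's own z axis and vertical below 0.07 rad and contact force between lid and pot above 5 N and contact force between the fingers and lid above 4 N and value of joint drawer above 0.12 m and height (world z) of small_lid_knob below 0.09 m); the arm keeps its last pose, push and grip.
It fails at once if a bird, the cup, the jar or the brush is moved more than 30 mm (distance of any of bird0_centre, bird1_centre, bird2_centre, cup_centre, jar_centre, brush_grip from where it was at the start of the episode above 0.03 m).
It fails at once if the smaller lid is lifted out of the drawer (height (world z) of small_lid_knob above 0.115 m).
It also fails if it takes over 64 s, if anything falls off the work surface, if the arm or the gripper's body presses on something with over 40 N, if the wrist force passes 120 N, or if a joint passes its speed limit or range.

## Working session

There is one attempt and no reset: what is moved stays moved. The work goes in short steps, Python scripts to look and compute and a tool call to move; the robot and the scene stay as the last step left them, time stands still between calls to the robot, and variables do not carry over. Pictures are saved under pics/ and viewed, and the job is handed in when it is done.

Besides the shell and the picture viewer there is one more tool, called in YAML: its name, and indented under it one key for each argument. step_arm: Moves the arm, as the interface text tells. Its arguments: {"type":"object","properties":{"increments":{"type":"array","items":{"type":"number"}},"fingers":{"type":"number"},"force":{"type":"number"}},"required":["increments"]}

```bash
mkdir -p pics; ls; cat > h.py <<'E'
import numpy as np, cv2
from scipy.spatial.transform import Rotation as Rn
from bench import ctrl
def cp(n):
    p=ctrl.camera_params(n); f=210/np.tan(np.radians(p['vertical_fov'])/2); return p,f,np.array(p['R']),np.array(p['t'])
def c2w(n,x):
    p,f,R,t=cp(n); return R.T@(np.array(x)-t)
def proj(n,X):
    p,f,R,t=cp(n); c=R@np.array(X)+t; s=c[:2]/c[2]; s=s*(1+p['k1']*(s@s)); return s*f+[p['cx'],p['cy']]
def pix(n,uv,z):
    p,f,R,t=cp(n); d=(np.array(uv)-[p['cx'],p['cy']])/f; s=d.copy()
    for _ in range(20): s=d/(1+p['k1']*(s@s))
    r=R.T@np.array([s[0],s[1],1]); o=-R.T@t; return o+r*(z-o[2])/r[2]
def save(n,f):
    im=np.array(ctrl.get_image(n)); cv2.imwrite('pics/'+f,im[:,:,::-1]); return im
def rel(target_p,target_R=None):
    s=ctrl.get_state(); R=Rn.from_rotvec(s['tool_rot']).as_matrix()
    print('pos',np.round(s['position'],4),'tool d cm',np.round(R.T@(np.array(target_p)-s['position'])*100,2))
    if target_R is not None: print('rot',np.round(Rn.from_matrix(R.T@target_R).as_rotvec(),3))
E
python3 - <<'E'
from h import *
s=ctrl.get_state(); print(s)
for c in('side','top'):
    save(c,c+'0.png'); print(c,ctrl.camera_params(c))
    for n in ['drawer_handle','pot_mouth','bird0_centre','cup_centre','jar_centre','brush_grip']:
        for r in ctrl.spot_point(c,n): print(c,n,round(r['score'],2),np.round(c2w(c,r['xyz']),3),np.round(proj(c,c2w(c,r['xyz']))))
print(Rn.from_rotvec(s['tool_rot']).as_matrix().round(3), ctrl.get_state()['time'])
E
```

```text
pics
{'time': 0.0, 'joint_positions': array([ 1.122108  ,  0.32184928, -0.07009791,  1.45167404,  0.02262517,
        1.37080197, -0.05689632]), 'qd': array([ 6.41150757e-04,  4.06895139e-04, -9.67767510e-05, -1.09899988e-05,
       -9.73419992e-04, -1.39978390e-03,  5.30953984e-04]), 'joint_torque': array([ 3.90481464e-04, -4.91286027e+01, -4.03451510e-01, -3.12524521e+01,
       -6.40042895e-02,  4.36513138e-02,  1.49461844e-04]), 'position': array([ 0.28989495, -0.58115195,  0.22144505]), 'tool_rot': array([ 1.96413587,  0.46484568, -1.9652682 ]), 'ft_force': array([-0.59303203, -0.4476931 ,  0.76038548]), 'torque': array([ 0.01548565, -0.03284412,  0.00951143]), 'grip_width': 0.9999100709961509}
side {'vertical_fov': 46.96628243540647, 'cx': 277.9762334487921, 'cy': 202.75829486551504, 'k1': -0.147255194706449, 'R': array([[-0.80681904, -0.59079006, -0.00318563],
       [-0.30741634,  0.42441895, -0.85168289],
       [ 0.50451782, -0.68617466, -0.5240478 ]]), 't': array([0.49972276, 0.2206353 , 1.33057089])}
side drawer_handle 0.97 [0.594 0.123 0.07 ] [261. 213.]
side pot_mouth 0
[... 555 characters left out ...]
[[ 0.01467464, -0.99978911,  0.01436627],
       [-0.98960047, -0.01657825, -0.14288482],
       [ 0.14309286, -0.01212008, -0.98963505]]), 't': array([0.00468425, 0.59639345, 1.23370334])}
top drawer_handle 0.67 [0.592 0.116 0.07 ] [248. 210.]
top pot_mouth 0.9 [ 0.553 -0.135  0.078] [336. 224.]
top pot_mouth 0.77 [ 0.536 -0.32   0.076] [402. 232.]
top pot_mouth 0.3 [ 0.712 -0.348  0.049] [407. 173.]
top bird0_centre 0.88 [ 0.702 -0.155  0.045] [341. 175.]
top cup_centre 0.76 [ 0.482 -0.447  0.044] [444. 252.]
top jar_centre 0.57 [ 0.586 -0.452  0.055] [445. 216.]
top brush_grip 0.95 [0.579 0.52  0.013] [111. 215.]
[[-0.001  0.446 -0.895]
 [ 0.002 -0.895 -0.446]
 [-1.    -0.002  0.   ]] 0.7
```

```bash
python3 - <<'E'
import cv2
for n in('side','top'):
    im=cv2.imread(f'pics/{n}0.png'); cv2.imwrite(f'pics/{n}0b.png',cv2.resize(im,(800,600),interpolation=cv2.INTER_CUBIC))
im=cv2.imread('pics/top0.png')[190:260,305:435]; cv2.imwrite('pics/crop_pots.png',cv2.resize(im,None,fx=6,fy=6,interpolation=cv2.INTER_CUBIC))
E
```

```text
(no output)
```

View pics/side0b.png

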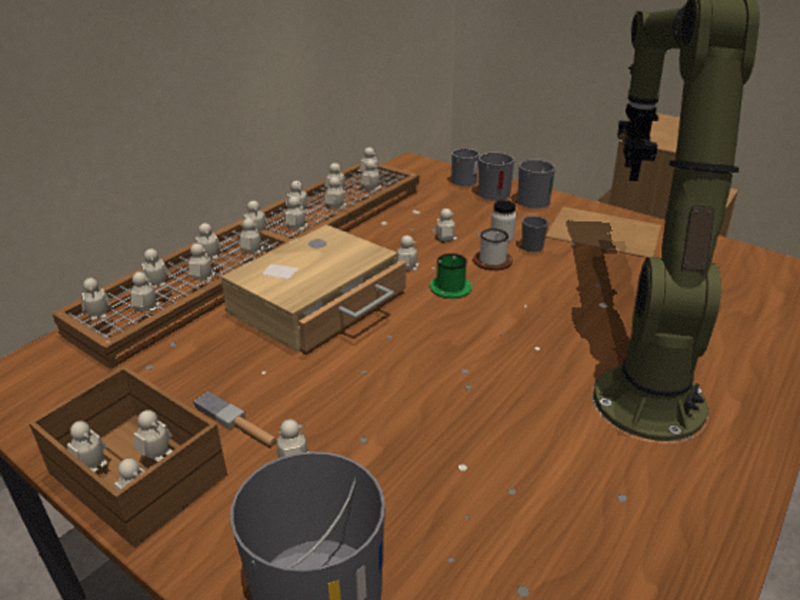

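View pics/top0b.png

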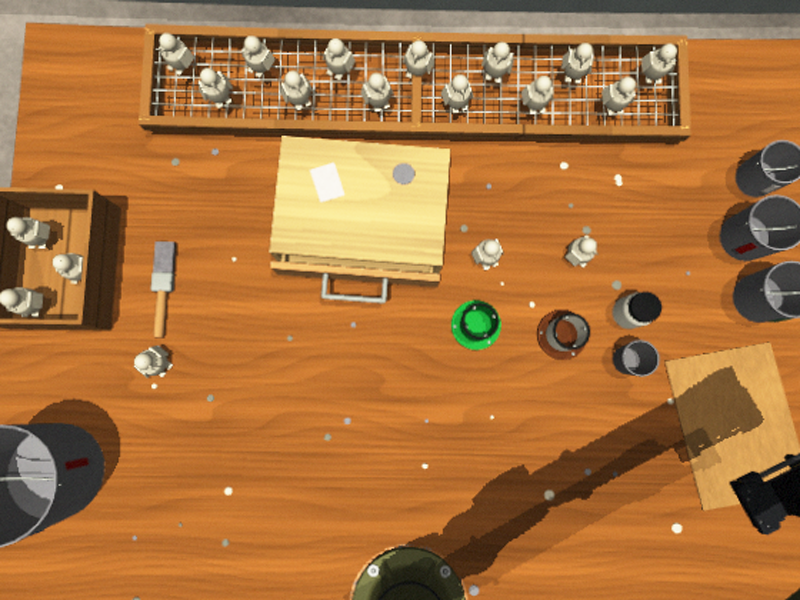

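View pics/crop_pots.png

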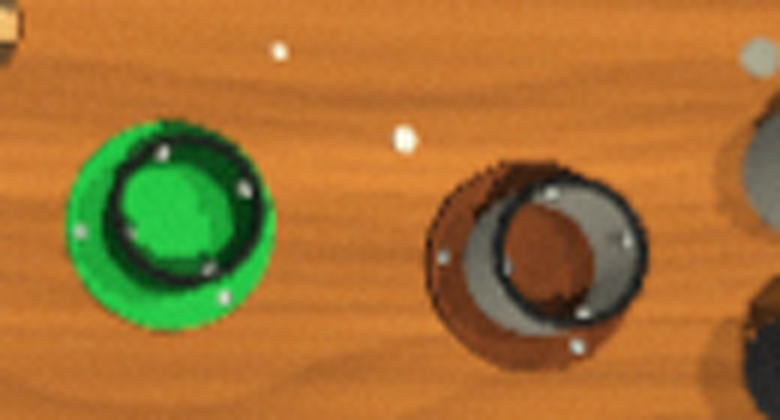

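The mouth-shaped things in the top view are:
- the white pot in the brown holder at px (402,232)
- the green look-alike at (336,224)
- the grey cup at (444,252)
- the jar at (445,216)

The crop confirms the white pot in the brown holder. The handle bar is at about px (248,210). Next I'll refine the handle's yaw and the pot centre.

```bash
python3 - <<'E'
from h import *
im=cv2.imread('pics/top0.png'); a=cv2.resize(im[165:225,180:330],None,fx=5,fy=5,interpolation=cv2.INTER_CUBIC)
b=cv2.imread('pics/side0.png')[170:250,200:300]; b=cv2.resize(b,None,fx=5,fy=5,interpolation=cv2.INTER_CUBIC)
cv2.imwrite('pics/handle_t.png',a); cv2.imwrite('pics/handle_s.png',b)
# seal ring: dark pixels near pot
for c,uv in(('top',(402,232)),('side',(345,164))):
    im=cv2.imread(f'pics/{c}0.png').max(axis=2).astype(int)
    pts=[]
    for y in range(uv[1]-16,uv[1]+17):
        for x in range(uv[0]-18,uv[0]+19):
            if im[y,x]<60:
                w=pix(c,(x,y),0.077); pts.append(w[:2])
    pts=np.array(pts); c0=pix(c,uv,0.077)[:2]
    for k in range(10):
        r=np.hypot(*(pts-c0).T); q=pts[(r>.026)&(r<.040)]
        A=np.c_[2*q,np.ones(len(q))]; s=np.linalg.lstsq(A,(q**2).sum(1),rcond=None)[0]; c0=s[:2]
    print(c,len(q),c0,np.sqrt(s[2]+c0@c0))
E
```

```text
top 126 [ 0.53729522 -0.31323609] 0.03359231367895772
side 47 [ 0.53664703 -0.3092705 ] 0.033996027719849324
```

View pics/handle_t.png

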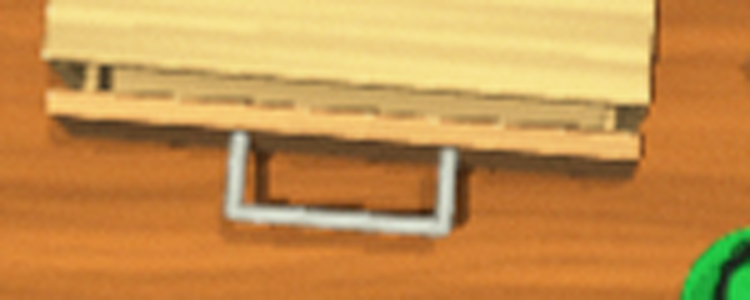

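View pics/handle_s.png

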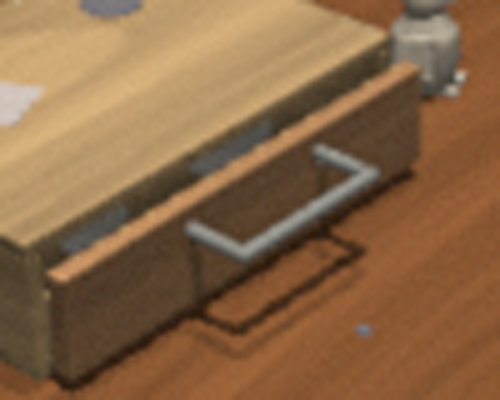

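```bash
python3 - <<'E'
from h import *
f=lambda x,y:(180+(x+.5)/5-.5,165+(y+.5)/5-.5)
g=lambda x,y:(200+(x+.5)/5-.5,170+(y+.5)/5-.5)
def yaw(a,b): d=(a-b)[:2]; return np.degrees(np.arctan2(-d[0],d[1]))
L=pix('top',f(234,211),.07);R=pix('top',f(441,226),.07);print(L,R,np.linalg.norm(L-R),(L+R)/2,yaw(L,R))
a=pix('top',f(47,92),.086);b=pix('top',f(640,134),.086);print(a,b,yaw(a,b),np.linalg.norm(a-b))
L=pix('side',g(245,251),.07);R=pix('side',g(372,175),.07);print(L,R,(L+R)/2,yaw(L,R),np.linalg.norm(L-R))
th=np.radians(-5.)
E
```

```text
[0.59906885 0.17609378 0.07      ] [0.59242529 0.05834177 0.07      ] 0.11793927291789849 [0.59574707 0.11721777 0.07      ] -3.229197100052385
[0.6627324  0.28144143 0.086     ] [ 0.64459066 -0.05354705  0.086     ] -3.0998992977914397 0.335479373192362
[0.6000428  0.17782751 0.07      ] [0.5897289  0.06167798 0.07      ] [0.59488585 0.11975275 0.07      ] -5.074465863336709 0.11660656251720211
```

```bash
cat >> h.py <<'E'
def down(yawdeg):
    a=np.radians(yawdeg); c,s=np.cos(a),np.sin(a); return np.array([[0,c,s],[0,s,-c],[-1,0,0]])
E
python3 - <<'E'
from h import *
rel([.595,.1185,.16],down(-3.5))
E
```

```text
pos [ 0.2902 -0.5817  0.2226] tool d cm [  6.25 -49.04 -58.54]
rot [-1.047  0.    -0.   ]
```

step_arm:
  increments: [0,-4.1,-4.9,0,0,0,0,-4.1,-4.9,0,0,0,0,-4.1,-4.9,0,0,0,0,-4.1,-4.9,0,0,0,0,-4.1,-4.9,0,0,0,0,-4.1,-4.9,0,0,0,0,-4.1,-4.9,0,0,0,0,-4.1,-4.9,0,0,0,0,-4.1,-4.9,0,0,0,0,-4.1,-4.9,0,0,0,0,-4.1,-4.9,0,0,0,0,-4.1,-4.9,0,0,0]
  fingers: 48

```text
time: 2.2
position: [0.5908, 0.1073, 0.2229]
tool_rot: [1.965, 0.461, -1.963]
ft_force: [1.1, -0.3, 0.2]
grip_width: 0.477
```

step_arm:
  increments: [1,0,0,-0.174,0,0,1,0,0,-0.174,0,0,1,0,0,-0.174,0,0,1,0,0,-0.174,0,0,1,0,0,-0.174,0,0,1,0,0,-0.174,0,0,0,0,0,0,0,0,0,0,0,0,0,0]

```text
time: 3.2
position: [0.5903, 0.1058, 0.163]
tool_rot: [1.259, 1.176, -1.258]
ft_force: [-0.4, 0.3, 0.3]
grip_width: 0.478
```

```bash
python3 - <<'E'
from h import *
rel([.595,.1185,.049],down(-3.5))
E
```

```text
pos [0.5903 0.1058 0.163 ] tool d cm [11.4   0.38 -1.3 ]
rot [-0.006 -0.    -0.001]
```

step_arm:
  increments: [0,0.4,-1.3,0,0,0,2,0,0,0,0,0,2,0,0,0,0,0,2,0,0,0,0,0,2,0,0,0,0,0,0,0,0,0,0,0]

```text
time: 3.95
position: [0.5932, 0.1179, 0.08]
tool_rot: [1.254, 1.181, -1.26]
ft_force: [0.7, 0.2, 0.5]
grip_width: 0.479
```

```bash
python3 - <<'E'
from h import *
im=save('side','s1.png')[150:260,200:330]; cv2.imwrite('pics/s1c.png',cv2.resize(im[:,:,::-1],None,fx=5,fy=5,interpolation=cv2.INTER_CUBIC))
rel([.595,.1185,.049],down(-3.5))
E
```

```text
pos [0.5942 0.1183 0.0815] tool d cm [ 3.25  0.09 -0.02]
rot [-0.003  0.     0.002]
```

View pics/s1c.png

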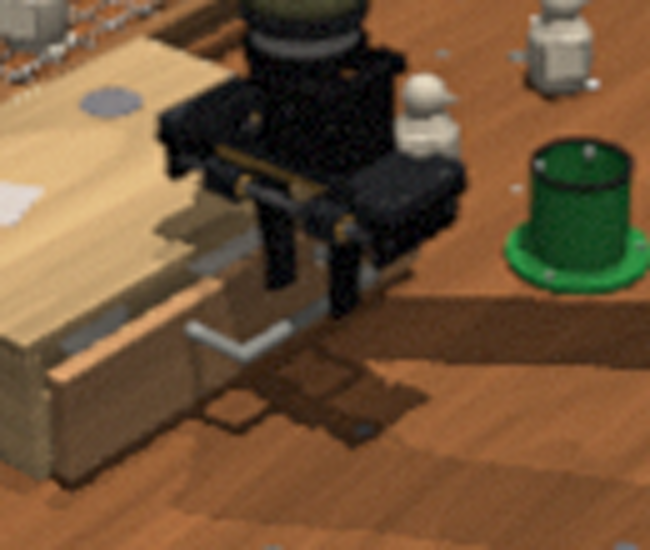

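The fingers straddle the bar, one behind it near crop px (280,280) and one in front near (345,300). I'll go down and close.

step_arm:
  increments: [1.6,0,0,0,0,0,1.6,0,0,0,0,0,0,0,0,0,0,0]

```text
time: 4.38
position: [0.5935, 0.1181, 0.0487]
tool_rot: [1.254, 1.18, -1.259]
ft_force: [-0.6, 0.2, -0.7]
grip_width: 0.482
```

step_arm:
  increments: [0,0,0,0,0,0,0,0,0,0,0,0,0,0,0,0,0,0,0,0,0,0,0,0]
  fingers: 0
  force: 25

```text
time: 4.88
position: [0.5951, 0.1185, 0.0508]
tool_rot: [1.257, 1.178, -1.256]
ft_force: [5.2, -0.0, -0.7]
grip_width: 0.11
```

step_arm:
  increments: [0,-1.4,0,0,0,0,0,-1.4,0,0,0,0,0,-1.4,0,0,0,0,0,-1.4,0,0,0,0,0,-1.4,0,0,0,0,0,-1.4,0,0,0,0,0,-1.4,0,0,0,0,0,-1.4,0,0,0,0,0,-1.4,0,0,0,0,0,-0.9,0,0,0,0,0,0,0,0,0,0]

```text
time: 6.25
position: [0.4584, 0.1269, 0.0507]
tool_rot: [1.254, 1.178, -1.258]
ft_force: [-1.4, -2.4, 7.7]
grip_width: 0.105
```

step_arm:
  increments: [0,-0.3,0,0,0,0,0,-0.3,0,0,0,0,0,-0.3,0,0,0,0,0,0,0,0,0,0]

```text
time: 6.75
position: [0.4575, 0.1271, 0.0509]
tool_rot: [1.266, 1.17, -1.245]
ft_force: [21.1, -2.5, -17.4]
grip_width: 0.102
```

step_arm:
  increments: [0,0.7,0,0,0,0,0,0,0,0,0,0,0,0,0,0,0,0,0,0,0,0,0,0]
  fingers: 46

```text
time: 7.25
position: [0.4573, 0.1276, 0.0502]
tool_rot: [1.255, 1.179, -1.257]
ft_force: [-0.6, -0.0, -0.2]
grip_width: 0.433
```

step_arm:
  increments: [-3,0,0,0,0,0,-3,0,0,0,0,0,-3,0,0,0,0,0,-3,0,0,0,0,0,-3,0,4,0,0,0,0,0,5,0,0,0,0,0,5,0,0,0,0,0,0,0,0,0]

```text
time: 8.25
position: [0.4483, -0.0164, 0.2002]
tool_rot: [1.26, 1.174, -1.263]
ft_force: [-0.4, 0.4, 0.5]
grip_width: 0.456
```

```bash
python3 - <<'E'
from h import *
a=save('side','s2.png')[130:280,170:340]; b=save('top','t2.png')[150:270,170:370]
cv2.imwrite('pics/s2c.png',cv2.resize(a[:,:,::-1],None,fx=4,fy=4,interpolation=cv2.INTER_CUBIC))
cv2.imwrite('pics/t2c.png',cv2.resize(b[:,:,::-1],None,fx=4,fy=4,interpolation=cv2.INTER_CUBIC))
for c in('side','top'):
    for n in ['drawer_handle','lid_knob','small_lid_knob','pot_mouth']:
        for r in ctrl.spot_point(c,n): print(c,n,round(r['score'],2),np.round(c2w(c,r['xyz']),3),np.round(proj(c,c2w(c,r['xyz']))))
print(ctrl.get_state()['time'],ctrl.get_state()['ft_force'])
E
```

```text
side drawer_handle 0.64 [0.459 0.129 0.069] [296. 228.]
side lid_knob 0.87 [0.602 0.051 0.068] [273. 203.]
side small_lid_knob 0.6 [0.598 0.186 0.067] [248. 222.]
side pot_mouth 0.91 [ 0.539 -0.313  0.075] [346. 164.]
side pot_mouth 0.86 [ 0.554 -0.13   0.075] [316. 183.]
side pot_mouth 0.57 [ 0.712 -0.349  0.041] [311. 157.]
top drawer_handle 0.95 [0.456 0.126 0.07 ] [243. 258.]
top drawer_handle 0.49 [0.466 0.517 0.045] [105. 253.]
top lid_knob 0.94 [0.597 0.047 0.066] [272. 208.]
top small_lid_knob 0.72 [ 0.704 -0.16   0.045] [343. 175.]
top small_lid_knob 0.49 [0.594 0.181 0.067] [225. 209.]
top pot_mouth 0.77 [ 0.535 -0.313  0.076] [399. 232.]
top pot_mouth 0.72 [ 0.554 -0.134  0.074] [336. 224.]
8.75 [0.54805975 0.17068531 0.19673491]
```

View pics/s2c.png

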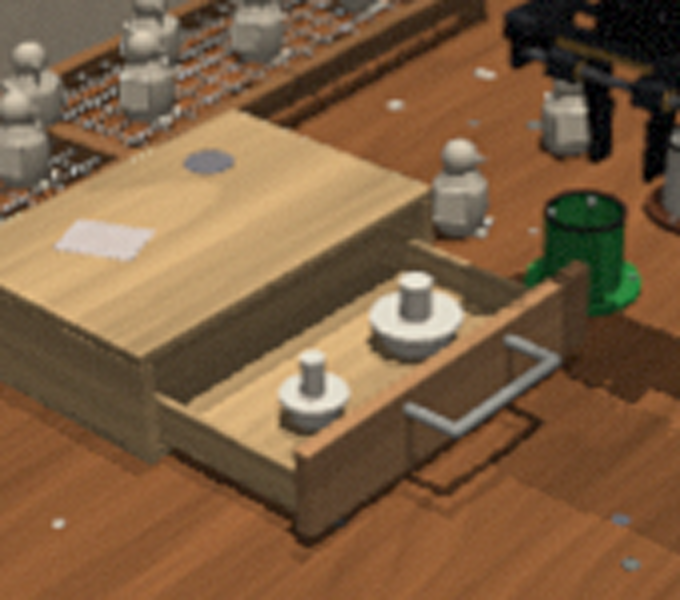

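View pics/t2c.png

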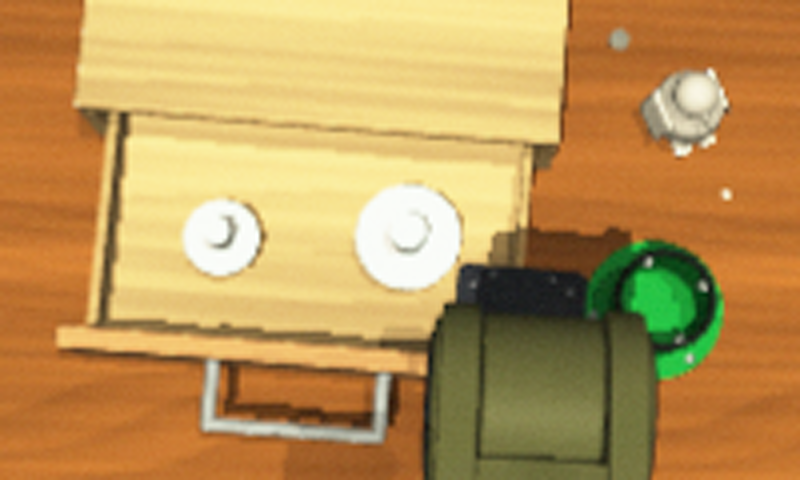

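```bash
python3 - <<'E'
from h import *
print(pix('top',(272.1,207.3),.079))
im=cv2.imread('pics/t2.png'); 
m=((im.min(axis=2)>150)).astype(np.uint8); m[:, :250]=0;m[:,295:]=0;m[:190]=0;m[235:]=0
cs,_=cv2.findContours(m,cv2.RETR_EXTERNAL,cv2.CHAIN_APPROX_NONE); c=max(cs,key=cv2.contourArea)
w=np.array([pix('top',p[0],.046)[:2] for p in c]); ce,r=cv2.minEnclosingCircle((w*1000).astype(np.float32)); print('flange',ce,r)
e=cv2.fitEllipse((w*1000).astype(np.float32)); print(e)
for n in['top','side']:
  print(n); 
  for r in ctrl.silhouettes(n,'lid')[:2]:
    m=r['pixels']; ys,xs=np.nonzero(m); print(r['score'],m.sum(),xs.mean(),ys.mean())
rel([.599,.049,.15],down(-3.5))
E
```

```text
[0.59846919 0.04612066 0.079     ]
flange (628.4468383789062, 48.30874252319336) 68.34175109863281
((616.3275146484375, 48.184173583984375), (100.32064056396484, 117.65888214111328), 176.3858184814453)
top
0.97 564 271.8262411347518 208.9095744680851
side
0.71 331 272.987915407855 208.54380664652567
pos [ 0.4492 -0.0121  0.2005] tool d cm [ 5.05 14.57 -7.05]
rot [-0.002  0.     0.   ]
```

step_arm:
  increments: [0,3.7,-1.7,0,0,0,0,3.7,-1.7,0,0,0,0,3.7,-1.7,0,0,0,0,3.5,-1.8,0,0,0,3,0,0,0,0,0,3,0,0,0,0,0,3,0,0,0,0,0,0,0,0,0,0,0]
  fingers: 55

```text
time: 9.85
position: [0.5973, 0.0467, 0.108]
tool_rot: [1.254, 1.182, -1.26]
ft_force: [0.7, 0.0, 0.4]
grip_width: 0.553
```

```bash
python3 - <<'E'
from h import *
print(pix('top',(271.8,208.9),.048))
a=save('side','s3.png')[130:240,220:330]; b=save('top','t3.png')[150:270,170:370]
cv2.imwrite('pics/s3c.png',cv2.resize(a[:,:,::-1],None,fx=5,fy=5,interpolation=cv2.INTER_CUBIC))
rel([.5985,.0475,.050],down(-3.5))
E
```

```text
[0.59843728 0.04732312 0.048     ]
pos [0.5997 0.0472 0.1112] tool d cm [ 6.12 -0.12 -0.02]
rot [-0.003 -0.    -0.001]
```

View pics/s3c.png

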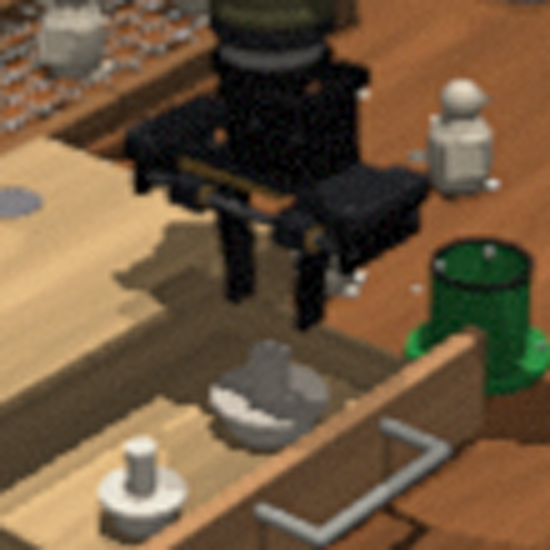

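The fingers are centred over the larger lid's knob, at crop px (270,355). I'll go down and grip.

step_arm:
  increments: [2,-0.1,0,0,0,0,2,0,0,0,0,0,1.2,0,0,0,0,0,0.7,0,0,0,0,0,0,0,0,0,0,0]

```text
time: 10.58
position: [0.598, 0.0472, 0.051]
tool_rot: [1.256, 1.179, -1.257]
ft_force: [0.7, -0.0, 0.6]
grip_width: 0.551
```

step_arm:
  increments: [0,0,0,0,0,0,0,0,0,0,0,0,0,0,0,0,0,0,0,0,0,0,0,0]
  fingers: 0
  force: 45

```text
time: 11.08
position: [0.5986, 0.0471, 0.0519]
tool_rot: [1.256, 1.178, -1.256]
ft_force: [0.1, -0.1, 1.1]
grip_width: 0.286
```

step_arm:
  increments: [-1.5,0,0,0,0,0,-2.5,0,0,0,0,0,-3,0,0,0,0,0,-3,0,0,0,0,0,-3,0,0,0,0,0,-2,0,0,0,0,0,0,0,0,0,0,0]

```text
time: 11.95
position: [0.5992, 0.0475, 0.2034]
tool_rot: [1.258, 1.176, -1.254]
ft_force: [-0.4, 0.3, -0.3]
grip_width: 0.285
```

```bash
python3 - <<'E'
from h import *
a=save('side','s4.png')[110:260,170:340]
cv2.imwrite('pics/s4c.png',cv2.resize(a[:,:,::-1],None,fx=4,fy=4,interpolation=cv2.INTER_CUBIC))
for c in('side','top'):
    for n in ['lid_knob','lid','pot_mouth']:
        for r in ctrl.spot_point(c,n): print(c,n,round(r['score'],2),np.round(c2w(c,r['xyz']),3),np.round(proj(c,c2w(c,r['xyz']))))
rel([.5375,-.313,.165],down(-35))
E
```

```text
side lid_knob 0.63 [0.601 0.05  0.219] [273. 161.]
side lid 0.69 [0.599 0.049 0.171] [274. 174.]
side pot_mouth 0.85 [ 0.554 -0.134  0.078] [316. 182.]
side pot_mouth 0.82 [ 0.538 -0.311  0.074] [345. 165.]
side pot_mouth 0.62 [0.459 0.131 0.069] [296. 228.]
top lid 0.35 [ 0.536 -0.316  0.076] [400. 232.]
top pot_mouth 0.93 [ 0.539 -0.315  0.078] [400. 231.]
top pot_mouth 0.6 [ 0.553 -0.132  0.076] [335. 225.]
top pot_mouth 0.53 [0.578 0.521 0.012] [110. 215.]
pos [0.5977 0.0471 0.2004] tool d cm [ 3.55 -3.71 36.32]
rot [0.547 0.001 0.002]
```

View pics/s4c.png

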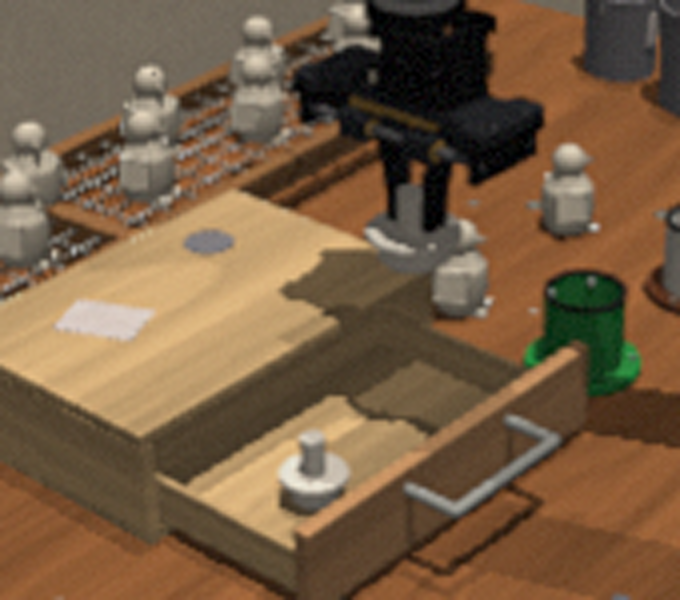

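step_arm:
  increments: [0,-0.4,3,0,0,0,0,-0.4,4,0,0,0,0,-0.4,4,0,0,0,0,-0.4,4,0,0,0,0,-0.4,4,0,0,0,0,-0.4,4,0,0,0,0,-0.4,4,0,0,0,0,-0.4,4,0,0,0,0,-0.4,3,0,0,0,0,-0.2,2.2,0,0,0,0,0,0,0,0,0,0,0,0,0,0,0]

```text
time: 13.8
position: [0.5379, -0.3097, 0.2015]
tool_rot: [1.256, 1.18, -1.254]
ft_force: [-0.2, -0.5, -1.6]
grip_width: 0.286
```

```bash
python3 - <<'E'
from h import *
rel([.5375,-.313,.125],down(-3.5)); print(ctrl.get_state()['joint_positions'])
E
```

```text
pos [ 0.5379 -0.3097  0.2015] tool d cm [ 7.65 -0.02  0.35]
rot [-0.001 -0.001 -0.   ]
[ 0.96935933  0.32672051 -0.60696457  1.540439    0.18807493  1.33403555
  0.28107924]
```

step_arm:
  increments: [2.5,0,0.3,0,0,0,2.5,0,0,0,0,0,2,0,0,0,0,0,0.5,0,0,0,0,0,0,0,0,0,0,0,0,0,0,0,0,0]

```text
time: 14.55
position: [0.5377, -0.3148, 0.1277]
tool_rot: [1.256, 1.176, -1.255]
ft_force: [0.1, 0.3, -0.1]
grip_width: 0.288
```

```bash
python3 - <<'E'
from h import *
a=save('side','s5.png')[110:200,280:400]; b=save('top','t5.png')[180:280,340:460]
cv2.imwrite('pics/s5c.png',cv2.resize(a[:,:,::-1],None,fx=6,fy=6,interpolation=cv2.INTER_CUBIC))
cv2.imwrite('pics/t5c.png',cv2.resize(b[:,:,::-1],None,fx=5,fy=5,interpolation=cv2.INTER_CUBIC))
for c in('side','top'):
    for n in ['lid_knob','lid','pot_mouth']:
        for r in ctrl.spot_point(c,n): print(c,n,round(r['score'],2),np.round(c2w(c,r['xyz']),4),np.round(proj(c,c2w(c,r['xyz']))))
rel([.5375,-.313,.125],down(-3.5))
E
```

```text
side lid_knob 0.52 [ 0.5383 -0.3131  0.145 ] [347. 147.]
side lid 0.63 [ 0.5387 -0.3115  0.0952] [346. 160.]
side lid 0.62 [ 0.4819 -0.4416  0.0414] [374. 164.]
side lid 0.46 [0.5771 0.5179 0.0102] [175. 299.]
side pot_mouth 0.86 [ 0.5362 -0.3085  0.0737] [346. 165.]
side pot_mouth 0.56 [ 0.5548 -0.1324  0.0758] [316. 182.]
top lid_knob 0.77 [ 0.5325 -0.3145  0.1394] [406. 231.]
top lid 0.75 [ 0.5328 -0.3144  0.0975] [402. 232.]
top pot_mouth 0.93 [ 0.5337 -0.315   0.0787] [400. 232.]
top pot_mouth 0.81 [ 0.553  -0.132   0.0774] [335. 224.]
pos [ 0.537  -0.3147  0.1267] tool d cm [ 0.17  0.04 -0.18]
rot [-0.003  0.    -0.   ]
```

View pics/s5c.png

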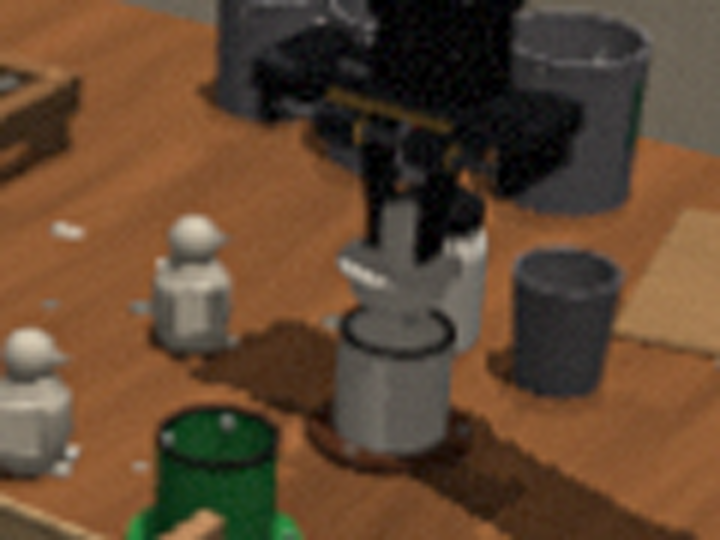

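View pics/t5c.png

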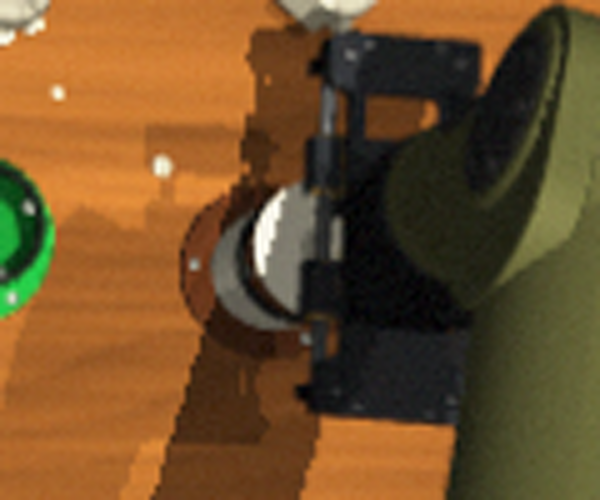

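```bash
python3 - <<'E'
from h import *
im=cv2.imread('pics/s5.png').astype(int); i0=cv2.imread('pics/side0.png').astype(int)
for y in range(150,184,2): print(y,im[y,330:364].sum(1)//3)
# knob axis expected at tcp
X=np.array([.537,-.3147,0]); 
for z in(.12,.0935,.075,.03): print(z,proj('side',[.537,-.3147,z]))
P=np.array([.5375,-.313,0])
for z in(.075,.05,.02): print(z,proj('side',[.5375,-.313,z]), 'scale', [proj('side',[.5375+dx,-.313+dy,z])[0]-proj('side',[.5375,-.313,z])[0] for dx,dy in((.001,0),(0,.001))])
E
```

```text
150 [ 90  91  95  94  97  92  88  86  84  83  54  27  17  52  83  88  87  90
  80  34   4   4   0  27 101  94 127 133 128 159 166  95  84  87]
152 [ 92  94  95  92  89  87  82  83  77  79  81  78  76  76  83  84  88  90
  75  30   0  13  32  63 102 104 126 161 153 149 128  86  88  95]
154 [ 89  91  91  87  86  85 104 162 157 151 104  84  74  78  74  85  87  88
  84  62  65  74  81  83  79  77  77 111 113 107  97  93  97  97]
156 [ 87  88  91  87  89  90  86  88  98 120 149 170 148 145 107  79  82  80
  81  82  77  80  79  80  81  91  95 110 108 102 102  99  98  98]
158 [ 90  93  87  91  92  94  97  97  92  77  78  85  90  91  95  97  89  86
  84  83  86  82  82  83  98 110 111 108 106 100  94  98  97 103]
160 [ 90  91  92  95  96 101 103 100 103  81  72  79  83  88  88  87  88  90
  88  90  87  88  93  99 110 110 110 106 106 103  94 102 100  99]
162 [ 92  96 103  99  99 101  90  56  34  58  70  75  83  79  82  83  82  74
  74  76  83  62  32  41  78 109 111 109 106 102  94  93  91  92]
164 [ 49  69  74  85 106 109  67  32  60  86  85  86  88  86  88  90  88  79
  76  81  82  80  82  
[... 1021 characters left out ...]
  90  93 100 102  89  85  89  87
  87  85  84  84  85  83  51  24  34  33  45  47  53  69  94  88]
182 [ 79  38  40  47  54  47  61  77  85  86  91  97 100 103  92  88  87  86
  86  87  86  87  84  75  45  29  39  42  35  48  44  45  67  94]
0.12 [347.08030283 153.33965602]
0.0935 [346.59015627 159.84973614]
0.075 [346.25008045 164.33873146]
0.03 [345.43029323 175.06878014]
0.075 [345.90631195 164.47139058] scale [np.float64(-0.23664965794205273), np.float64(-0.13276582426533423)]
0.05 [345.45163299 170.46781218] scale [np.float64(-0.23484391073952793), np.float64(-0.13207479853838322)]
0.02 [344.91035655 177.55499909] scale [np.float64(-0.23269713566929795), np.float64(-0.1312478786818474)]
```

The side-view edges put the pot axis at (0.5375, -0.313), and the lid is within about 2 mm of it. I'll make a small correction, then lower it.

step_arm:
  increments: [0,0.05,-0.15,0,0,0,1,0,0,0,0,0,1,0,0,0,0,0,0.5,0,0,0,0,0,0,0,0,0,0,0]
  force: 60

```text
time: 15.58
position: [0.5369, -0.3135, 0.1007]
tool_rot: [1.256, 1.179, -1.257]
ft_force: [-0.6, -0.4, -1.5]
grip_width: 0.282
```

step_arm:
  increments: [0.3,0,0,0,0,0,0.3,0,0,0,0,0,0,0,0,0,0,0]

```text
time: 15.95
position: [0.5374, -0.3145, 0.0967]
tool_rot: [1.255, 1.176, -1.258]
ft_force: [-3.1, -1.8, 5.9]
grip_width: 0.282
```

step_arm:
  increments: [0.3,-0.1,0.1,0,0,0,0.3,0,0,0,0,0,0,0,0,0,0,0]

```text
time: 16.32
position: [0.5371, -0.3142, 0.0895]
tool_rot: [1.257, 1.177, -1.255]
ft_force: [2.2, -0.9, -3.6]
grip_width: 0.283
```

step_arm:
  increments: [0.3,0,0,0,0,0,0.3,0,0,0,0,0,0,0,0,0,0,0]

```text
time: 16.7
position: [0.5367, -0.3142, 0.0849]
tool_rot: [1.256, 1.178, -1.256]
ft_force: [-3.0, 0.7, 9.0]
grip_width: 0.286
```

step_arm:
  increments: [0.2,0,0,0,0,0,0,0,0,0,0,0,0,0,0,0,0,0]

```text
time: 17.08
position: [0.5367, -0.3142, 0.0843]
tool_rot: [1.255, 1.177, -1.257]
ft_force: [-6.5, 1.2, 14.7]
grip_width: 0.289
```

```bash
python3 - <<'E'
from h import *
a=save('side','s6.png')[110:260,200:400]; b=save('top','t6.png')
for k in range(4):
    if k: ctrl.get_image('side')
    s=ctrl.get_state(); print(s['position'].round(4),s['ft_force'].round(1),s['torque'].round(2))
cv2.imwrite('pics/s6c.png',cv2.resize(a[:,:,::-1],None,fx=4,fy=4,interpolation=cv2.INTER_CUBIC))
for c in('side','top'):
    for n in ['lid_knob','small_lid_knob','drawer_handle']:
        for r in ctrl.spot_point(c,n): print(c,n,round(r['score'],2),np.round(c2w(c,r['xyz']),4))
E
```

```text
[ 0.5367 -0.3142  0.0843] [-5.7  1.1 15.1] [0.37 1.28 0.05]
[ 0.5368 -0.3142  0.0843] [-6.5  1.7 15.3] [0.44 1.21 0.01]
[ 0.5368 -0.3142  0.0843] [-5.3  1.7 14.7] [0.39 1.32 0.05]
[ 0.5368 -0.3142  0.0843] [-6.1  1.7 15.3] [0.39 1.28 0.05]
side lid_knob 0.74 [ 0.5348 -0.312   0.1005]
side lid_knob 0.21 [ 5.375e-01 -3.124e-01  2.000e-04]
side small_lid_knob 0.5 [0.5967 0.1865 0.0667]
side drawer_handle 0.92 [0.4588 0.1309 0.0714]
top lid_knob 0.7 [ 0.5322 -0.3114  0.0965]
top lid_knob 0.58 [ 0.7048 -0.1571  0.0433]
top lid_knob 0.35 [0.5791 0.5186 0.0111]
top small_lid_knob 0.72 [0.5942 0.181  0.0689]
top drawer_handle 0.74 [0.4561 0.1269 0.0715]
```

View pics/s6c.png

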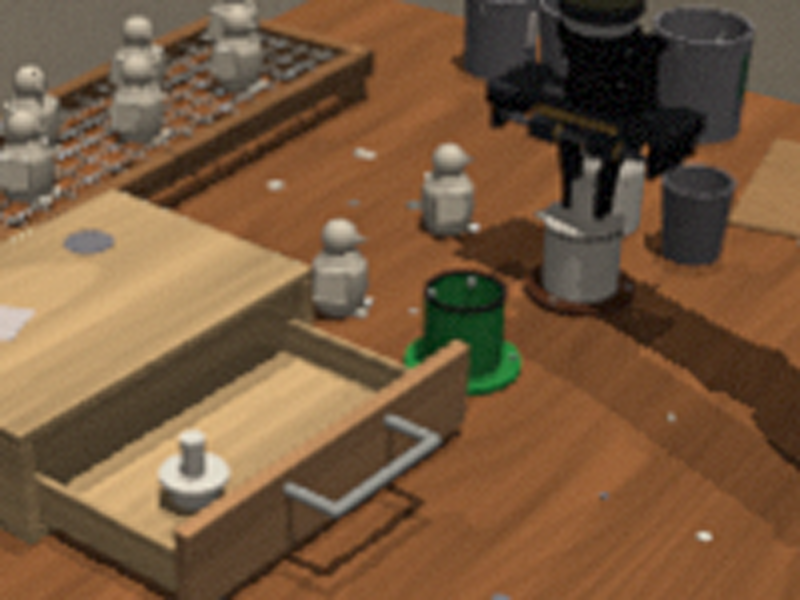

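step_arm:
  increments: [0.1,-0.1,0,0,0,0,0,0,0,0,0,0,0,0,0,0,0,0,0,0,0,0,0,0]

```text
time: 18.12
position: [0.5367, -0.3142, 0.0842]
tool_rot: [1.255, 1.176, -1.256]
ft_force: [-5.0, 1.3, 17.3]
grip_width: 0.286
```

```bash
python3 - <<'E'
from h import *
s=ctrl.get_state(); R=Rn.from_rotvec(s['tool_rot']).as_matrix(); print('tool axis',R[:,0].round(4),s['position'],s['ft_force'])
a=save('side','s7.png')[135:195,315:380]; b=save('top','t7.png')[195:265,365:445]
cv2.imwrite('pics/s7c.png',np.hstack([cv2.resize(x[:,:,::-1],(390,360),interpolation=cv2.INTER_CUBIC) for x in(a,b)]))
E
```

```text
tool axis [ 0.0019 -0.002  -1.    ] [ 0.53674959 -0.31423439  0.08424387] [-4.98742942  1.27446389 17.31068643]
```

View pics/s7c.png

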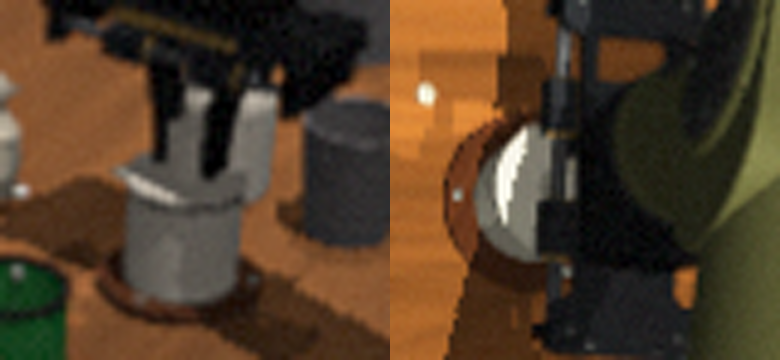

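The flange sits level on the rim at crop px (180,190), the tool is upright, and the push is steady at about 17 N. I'm handing in.

```bash
python3 -c "
from bench import ctrl
print(ctrl.close_job())"
```

```text
the job is handed in; nothing more can be done
None
```

I pulled the drawer out to its stop, pressed the larger lid onto the white pot until it snapped home, and handed the job in at about 18 s while still pressing it down. No verdict was reported, so success rests on my own last checks.

- **Drawer:** it moved about 137 mm from its slightly open start and then resisted with 21 N, which I read as the stop. The last pictures showed it still open. I did not measure its absolute opening.
- **Snap:** the force rose to about 6 N, fell to -3.6 N, then climbed again as the flange met the seal.
- **Final state of the lid:** the push was about 17 N down with the grip set to 60 N. I worked out the knob point from the tool height at about 24.7 mm above the rim. Tool tilt was about 0.003 rad, and the pictures show the flange level on the pot.
- **Lid centring:** the tool is about 1.5 mm from my estimate of the pot axis. The two cameras disagreed by 3 to 5 mm on the knob position: one put it at (0.535, -0.312), the other at (0.532, -0.311), against the tool at (0.537, -0.314). I relied on the tool reading and the snap.
- **Side force:** about 5 N sideways remained, and a small shift hardly reduced it.
- **Other things:** the smaller lid was still in the drawer at about 67 mm. In the last side view the birds by the cabinet and the cup looked where they started. The jar was partly hidden by the gripper and the brush was outside that crop. I did not measure any of these, but the arm stayed clear of them.

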